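# Feed the long rail through the board holder's guide tube

### The job

Fit the cross rail to the circuit-board holder: pick up the long aluminium rail, feed it endwise and straight through the square guide tube on the holder's stand until it sticks out about equally at both ends of the tube, and let go of it so it lies at rest in the tube. Leave the short rail and the flux tin where they are.

Things in the scene. Friction and masses are not known exactly. Their poses are not given: they have to be found in the camera images.
- long_rail: The rail to fit: straight square aluminium profile, 300 mm long, 20 x 20 mm in section, about 0.13 kg, loose on the bench, roughly along world y. Origin at its middle (10 mm above the bench), x along its length. Both ends are alike: either may lead. Grip it across its width from above anywhere; a firm grip up to 90 mm from its middle does not let it droop.
- guide (a point): Centre of the board holder's guide tube: a level square steel tube, 100 mm long along this point's x axis, open at both ends, bore 42 x 42 mm, black inside, walls 4 mm; axis 75 mm above the bench, z up. It stands on a block on a grey base plate, 90 mm along the tube, 100 across, 12 high, fixed. A clamp knob juts 20 mm from its -y side. Feed from either end; the rails lie off its world +y end.
- short_rail: Bystander, to be left where it is: the same profile as the long rail but only 150 mm long, 20 x 20 mm in section, lying loose on the bench beside it, roughly parallel. Origin at its middle, x along its length.
- flux_tin: Bystander, to be left where it is: round flat blue tin with a brass rim and amber filling, 66 mm across, 24 mm high, standing on the bench on the far (-y) side of the holder. Origin at the centre of its underside.
Things that resemble listed ones, but are neither listed nor needed, are in the scene too. Several things look just like the part that bears guide: the one meant starts nearest to the robot's base.

How it is judged:
At the end, for the whole second after the job is handed in: The long rail lies at rest inside the guide tube, along it (within 17 degrees), its middle within 35 mm of the tube's centre lengthwise and inside the bore (within 16 mm sideways and in height), so that it sticks out at both ends (x of long_rail in the frame of guide between -0.035 and 0.035 m and y of long_rail in the frame of guide between -0.016 and 0.016 m and z of long_rail in the frame of guide between -0.016 and 0.016 m and angle between the x axis of long_rail and the x axis of guide, either way round below 0.3 rad and linear speed of long_rail below 0.02 m/s); the robot touches nothing.
It fails at once if the short rail is moved from its place (by more than 30 mm) (distance of short_rail from where it was at the start of the episode above 0.03 m).
It fails at once if the flux tin is moved from its place (by more than 30 mm) (distance of flux_tin from where it was at the start of the episode above 0.03 m).
It also fails if it takes over 38 s, if anything falls off the work surface, if the arm or the gripper's body presses on something with over 40 N, if the wrist force passes 120 N, or if a joint passes its speed limit or range.

### The arm

A 6-joint arm with a two-finger parallel gripper is mounted at the origin on the work surface. World frame = base frame: x ahead of the robot, y to its left, z up, the work surface at z = 0. Lengths are in m, angles in rad, forces in N, time in s.
With the tool pointing down it reaches from about 0.225 to 0.875 m from the base axis. Payload 3.4 kg.
Tool frame: the origin (TCP) lies between the finger pads; the fingertips stand 14 mm ahead of it and the grasp point (between the pads) lies 5 mm behind it; z points along the fingers, y is the direction in which the jaws open and shut (so a half turn about z gives the same grasp; the last joint's range is limited). The gripper opens to 85 mm and grips with 20 to 120 N. Pads are 22 mm wide; open, the fingers measure 114 mm over their backs; the gripper's body (76 mm by 85 mm) begins 54 mm behind the grasp point. The pads swing forward as they close: fully open they stand 13 mm farther back than shut.
Start: joints at [1.083, 0.276, 1.505, -0, 1.361, -0.121], TCP at [0.206, 0.537, 0.245] pointing down, gripper open.
Joint ranges: [-2.89, 2.89], [-0.75, 2.08], [0.22, 2.7], [-1.18, 4.32], [0.11, 2.71], [-2.7, 2.7]. Speed limits (rad/s): [2.57, 2.57, 3.14, 3.14, 3.14, 3.14].

### API

Orientations are given as a unit quaternion [w, x, y, z].
In Python, from rig import manip, get_image, job gives the robot as it stands. The module is installed in compiled form; this text tells all that it offers.
- The arm moves only by the tool step_arm, never from a script. Its argument "moves" is one flat list of numbers, 5 for each row, row after row: the shift along the tool's x, y, z as a fraction of full scale, then the turn about the tool's z as a fraction of full scale, then the gripper's target within -1 to 1 (shut at 1, half-way at 0, fully open at -1). In form: [dx, dy, dz, twist, hand, dx, dy, dz, twist, hand, ...]. A call has 1 to 5 rows; each row is the pose to reach, as a shift and turn from the pose commanded when the call began, along the tool's axes at that moment, turning the shorter way round; what a row does not reach only later rows make up. Full scale, the value 1, is 500 mm for a shift and pi rad for a turn. A row lasts 1/10 s, in which the tool goes at most 50 mm and 8.59 degrees, less where a joint would pass 70% of its speed; a pose out of reach is approached as far as the arm can. A call with a number of a shift or a turn outside -1 to 1 is refused whole. A call with a gripper value outside its range is refused whole. The fingers move at their own pace and stop on an object; "force" is the grip in N (left out, the last holds). Time passes only in rows, so rows that repeat a pose let the fingers close. It gives the time, the measured TCP pose, the force and the opening at its end, in the units of the state.
- manip.get_state(): the state, without advancing time (a new reading comes with each control period).
- get_image(name): name is "scene" or "top" or "wrist"; returns a dict with "frame" (420x560x3 uint8, blue, green, red), "fx", "fy", "cx", "cy" (pixels), "k1" (the pictures are not rectified: a ray, as slopes to the right and down, at radius r is drawn at 1 + k1 r^2 times it, then the intrinsics apply), "rvec" (rotation vector, rad) and "tvec" (3), from world to camera coordinates, as OpenCV has them; the wrist camera has in their place "T_tool_cam" (4x4, takes a point from camera to tool coordinates, whose origin is the TCP and whose axes are the flange's). Camera axes: x right, y down, z forward; pixel columns grow to the right and rows downward; lengths in m; the calibration is good to about 2 mm. A picture is of the moment at which its call begins: read the wrist's pose just before it. There is no depth.
- job.sign_off(): hands the job in, once; it reports no verdict.
The state is a dict: "clock": time; "qpos": joint angles; "qd": joint speeds; "effort": joint torques, N m; "position": TCP position; "ee_rot": TCP orientation; "contact_force": force on the tool from outside, world axes, zero at the start; "moment": the same for the moment, N m; "width": finger opening in m.
Only numpy, scipy, OpenCV 4.12 (cv2) and the standard library are available. Lean on these libraries where they do the work, as an engineer would, in place of code of your own. Each camera call takes 0.05 s, during which the arm holds its last target. There are 200 camera calls.

## Working session

There is one attempt and no reset: what is moved stays moved. The work goes in short steps, Python scripts to look and compute and a tool call to move; the robot and the scene stay as the last step left them, time stands still between calls to the robot, and variables do not carry over. Pictures are saved under pics/ and viewed, about 8 in all and at most 12, crops included, and the job is handed in when it is done.

Besides the shell and the picture viewer there is one more tool, called by a JSON object that holds its "name" and its "arguments". step_arm: Moves the arm, as the interface text tells. Its arguments: {"type":"object","properties":{"moves":{"type":"array","items":{"type":"number","minimum":-1,"maximum":1}},"force":{"type":"number"}},"required":["moves"]}

```bash
mkdir -p pics
cat > h.py <<'E'
import numpy as np, cv2
from rig import manip, get_image, job
from scipy.spatial.transform import Rotation as R
def grab(n,fn=None):
    s=manip.get_state(); im=get_image(n)
    if n=="wrist":
        w,x,y,z=s["ee_rot"]; T=np.eye(4);T[:3,:3]=R.from_quat([x,y,z,w]).as_matrix();T[:3,3]=s["position"]
        C=T@np.array(im["T_tool_cam"])
    else:
        M=np.eye(4);M[:3,:3]=cv2.Rodrigues(np.array(im["rvec"],float))[0];M[:3,3]=np.ravel(im["tvec"]);C=np.linalg.inv(M)
    cal=dict(C=C,fx=im["fx"],fy=im["fy"],cx=im["cx"],cy=im["cy"],k1=im["k1"])
    if fn: cv2.imwrite(f"pics/{fn}.png",im["frame"]); np.save(f"pics/{fn}.npy",cal,allow_pickle=True)
    return im["frame"],cal
def load(fn): return np.load(f"pics/{fn}.npy",allow_pickle=True).item()
def K(c): return np.array([[c["fx"],0,c["cx"]],[0,c["fy"],c["cy"]],[0,0,1.]]),np.array([c["k1"],0,0,0.])
def unproj(c,px,z):
    k,d=K(c); p=cv2.undistortPoints(np.array(px,float).reshape(-1,1,2),k,d).reshape(-1,2)
    r=np.c_[p,np.ones(len(p))]@c["C"][:3,:3].T; o=c["C"][:3,3]
    return o+r*((z-o[2])/r[:,2])[:,None]
def proj(c,P):
    M=np.linalg.inv(c["C"]); k,d=K(c)
    return cv2.projectPoints(np.array(P,float).reshape(-1,1,3),cv2.Rodrigues(M[:3,:3])[0],M[:3,3],k,d)[0].reshape(-1,2)
E
python3 - <<'E'
from h import *
print(manip.get_state())
a,c=grab("top","top0"); b,d=grab("scene","scene0")
print(c["C"],d["C"])
E
```

```text
{'clock': 0.0, 'qpos': array([ 1.08296246e+00,  2.76598406e-01,  1.50616129e+00, -9.73413534e-06,
        1.36071026e+00, -1.21002123e-01]), 'qd': array([ 0.00065878,  0.00019781,  0.00037371,  0.00023989,  0.00019657,
       -0.0013785 ]), 'effort': array([-4.02146525e-04, -4.16752017e+01, -2.45805538e+01,  1.11722516e-04,
        1.09579720e-02, -9.82318141e-06]), 'position': array([0.2059928 , 0.53627735, 0.24442653]), 'ee_rot': array([-2.76809052e-04,  1.82388123e-01,  9.83226165e-01, -8.96919722e-04]), 'contact_force': array([-0.63415529, -0.27186629, -0.46075364]), 'moment': array([ 0.01062328,  0.01702398, -0.00459718]), 'width': 0.08546716915960402}
[[ 0.01521969 -0.9963679   0.08378171  0.49661433]
 [-0.99987931 -0.01490469  0.00438406 -0.0554798 ]
 [-0.0031194  -0.08383832 -0.99647449  1.20324241]
 [ 0.          0.          0.          1.        ]] [[ 0.62712178  0.63348939 -0.45322121  1.10467308]
 [ 0.77888372 -0.51571729  0.3568975  -0.43921349]
 [-0.00764323 -0.57682482 -0.81683212  0.96288727]
 [ 0.          0.          0.          1.        ]]
```

View pics/top0.png

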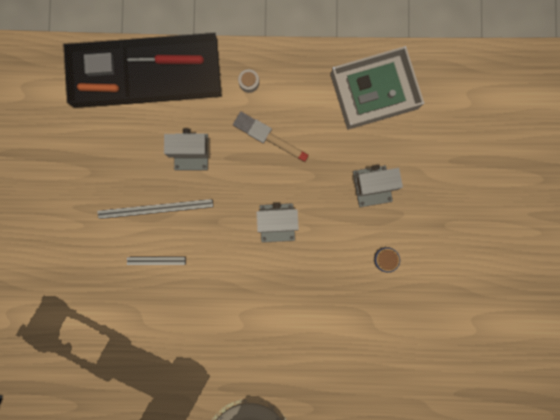

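View pics/scene0.png

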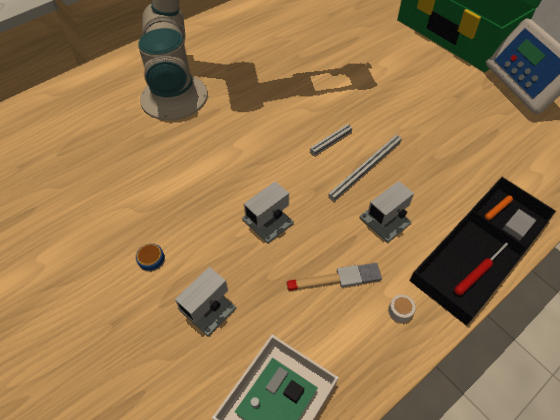

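Candidates seen from above. Guide: holders at (277,218), (186,145) and (379,182). The first is nearest the base, which lies at about (250,420), so I choose it. Long rail: (155,209), against the short rail at (156,261). Flux tin: (388,260), against a white tin at (249,80). Next, a close crop for measuring.

Run:
```python
from h import *
im=cv2.imread("pics/top0.png"); c=load("top0")
cr=im[180:280,85:315]; cv2.imwrite("pics/crop1.png",cv2.resize(cr,None,fx=3.45,fy=3.45,interpolation=cv2.INTER_CUBIC))
for p in [(277,218),(186,145),(379,182)]: q=unproj(c,p,.1)[0]; print(q,np.hypot(*q[:2]))
```

```text
[ 0.57291099 -0.06275727  0.1       ] 0.5763379852272885
[0.75085278 0.1653321  0.1       ] 0.768839777134698
[ 0.6653686  -0.31205991  0.1       ] 0.7349127593301881
```

View pics/crop1.png

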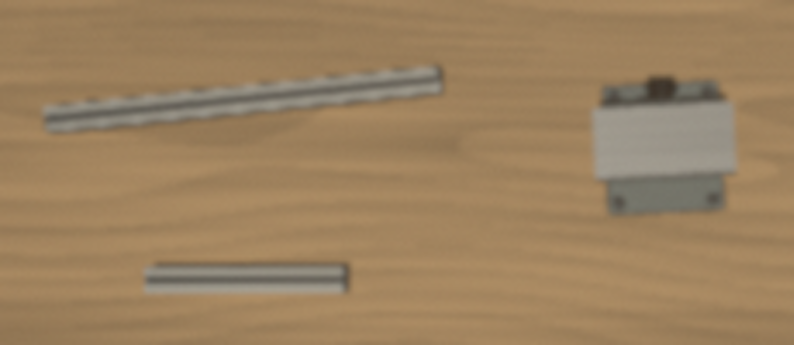

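The crop shows the chosen holder with tube-top corners at crop (594,108), (730,100), (736,172) and (597,180) and its knob on the far side. The long rail runs from (45,119) to (442,80) in the crop.

Run:
```python
from h import *
c=load("top0"); f=lambda p:(np.array(p,float)+.5)/3.45-.5+[85,180]
t=unproj(c,f([(594,108),(730,100),(736,172),(597,180)]),.1); print(t,t.mean(0))
for a,b in((0,1),(3,2)): d=t[a]-t[b]; print("tube yaw from y",np.degrees(np.arctan2(d[0],d[1])),np.linalg.norm(d))
r=unproj(c,f([(45,119),(442,80)]),.02); print(r,r.mean(0)); d=r[0]-r[1]; print("rail yaw from y",np.degrees(np.arctan2(d[0],d[1])),np.linalg.norm(d))
s=unproj(c,f([(145,279),(347,279)]),.02); print(s)
# scene check: project box of tube
print(manip.get_state()["clock"])
```

```text
[[ 0.58949883 -0.01301987  0.1       ]
 [ 0.59665208 -0.1096086   0.1       ]
 [ 0.54552777 -0.11440099  0.1       ]
 [ 0.53837485 -0.01607172  0.1       ]] [ 0.56751338 -0.0632753   0.1       ]
tube yaw from y -4.235526942716413 0.09685325182882752
tube yaw from y -4.160630291793457 0.09858909403926129
[[0.58164559 0.40569756 0.02      ]
 [0.61594342 0.1064324  0.02      ]] [0.59879451 0.25606498 0.02      ]
rail yaw from y -6.537962825508191 0.3012241259556248
[[0.4620918  0.3253195  0.02      ]
 [0.46403207 0.17393005 0.02      ]]
0.1
```

```bash
cat >> h.py <<'E'
def go(tgt,jaw):
    """print dx,dy,dz,twist in move units to TCP target, jaw axis at angle `jaw` deg in world (mod 180)"""
    s=manip.get_state(); w,x,y,z=s["ee_rot"]; M=R.from_quat([x,y,z,w]).as_matrix()
    d=M.T@(np.array(tgt)-s["position"]); a=np.degrees(np.arctan2(M[1,1],M[0,1]))
    t=-((jaw-a+90)%180-90)
    print("t",round(s["clock"],2),"pos",s["position"].round(4),"jaw",round(a%180,2),"F",np.round(s["contact_force"],1),"w",round(s["width"],4),"move",(d/.5).round(4),round(t/180,4))
E
python3 - <<'E'
from h import *
go([.589,.340,.15],6.5)
E
```

```text
t 0.1 pos [0.206  0.5363 0.2445] jaw 68.99 F [-0.2  0.4 -0.1] w 0.0852 move [-0.8559 -0.0916  0.1891] 0.3471
```

{"name": "step_arm", "arguments": {"moves": [-0.856,-0.092,0.189,0.347,-0.5,-0.856,-0.092,0.189,0.347,-0.5,-0.856,-0.092,0.189,0.347,-0.5,-0.856,-0.092,0.189,0.347,-0.5,-0.856,-0.092,0.189,0.347,-0.5], "force": 80}}

```text
clock: 0.6
position: [0.4248, 0.4242, 0.1909]
ee_rot: [-0.0, 0.532, 0.847, -0.0]
contact_force: [0.5, 0.6, -0.0]
width: 0.0643
```

```bash
python3 -c "
from h import *
go([.589,.340,.15],6.5)"
```

```text
t 0.6 pos [0.4248 0.4242 0.1909] jaw 25.67 F [ 0.5  0.6 -0. ] w 0.0643 move [-0.294   0.2231  0.0817] 0.1065
```

{"name": "step_arm", "arguments": {"moves": [-0.294,0.223,0.082,0.107,-0.5,-0.294,0.223,0.082,0.107,-0.5,-0.294,0.223,0.082,0.107,-0.5,-0.294,0.223,0.082,0.107,-0.5,-0.294,0.223,0.082,0.107,-0.5]}}

```text
clock: 1.1
position: [0.5923, 0.3386, 0.148]
ee_rot: [0.001, 0.666, 0.746, -0.001]
contact_force: [-1.0, -0.3, -0.4]
width: 0.0643
```

```bash
python3 -c "
from h import *
grab('wrist','w1'); c=load('w1')
go([.589,.340,.017],6.5)
u=np.array([-.114,.9935]); m=np.array([.5988,.256])
print(proj(c,[[*(m+u*t),.02] for t in (-.15,0,.085,.15)]).round(0))"
```

```text
t 1.15 pos [0.5897 0.3402 0.1487] jaw 6.55 F [0.4 0.3 0.2] w 0.0638 move [ 0.     -0.0009  0.2634] 0.0003
[[276. 422.]
 [276. 295.]
 [275. 205.]
 [275. 123.]]
```

View pics/w1.png

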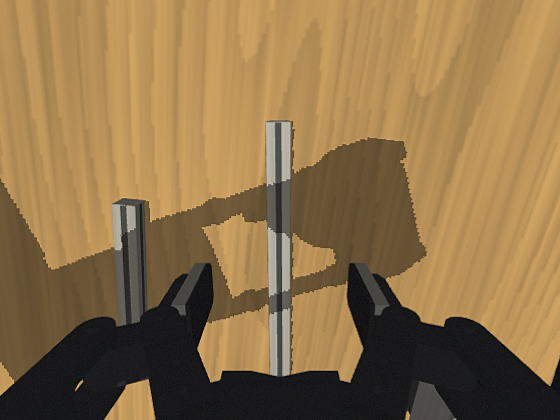

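The wrist view shows the rail's near end at (279,122) and its axis at column 279, about 3 mm to +x of the estimate. I shift by that and descend.

{"name": "step_arm", "arguments": {"moves": [0.0,0.003,0.09,0,-0.5,0,0.003,0.17,0,-0.5,0,0.003,0.22,0,-0.5,0,0.003,0.25,0,-0.5,0,0.003,0.263,0,-0.5]}}

```text
clock: 1.65
position: [0.5881, 0.3427, 0.0179]
ee_rot: [-0.001, 0.664, 0.748, -0.001]
contact_force: [0.1, 0.2, -0.3]
width: 0.0641
```

{"name": "step_arm", "arguments": {"moves": [0,0,0,0,0.3,0,0,0,0,1,0,0,0,0,1,0,0,0,0,1,0,0,0,0,1], "force": 80}}

```text
clock: 2.15
position: [0.5908, 0.343, 0.0214]
ee_rot: [0.001, 0.664, 0.747, 0.002]
contact_force: [-1.5, -0.1, 6.9]
width: 0.0175
```

```bash
python3 -c "
from h import *
go([.591,.340,.017],6.5)"
```

```text
t 2.15 pos [0.5908 0.343  0.0214] jaw 6.75 F [-1.5 -0.1  6.9] w 0.0175 move [-0.006  -0.0002  0.0087] 0.0014
```

{"name": "step_arm", "arguments": {"moves": [0,0,0,0,1,0,0,0,0,1,0,0,0,0,1]}}

```text
clock: 2.45
position: [0.5907, 0.3429, 0.0214]
ee_rot: [0.001, 0.664, 0.747, 0.002]
contact_force: [0.3, -0.1, 6.5]
width: 0.0177
```

```bash
python3 -c "
from h import *
go([.591,.340,.017],6.5); f,c=grab('wrist','w2')"
```

```text
t 2.45 pos [0.5907 0.3429 0.0214] jaw 6.74 F [ 0.3 -0.1  6.5] w 0.0177 move [-0.0059 -0.0002  0.0087] 0.0014
```

View pics/w2.png

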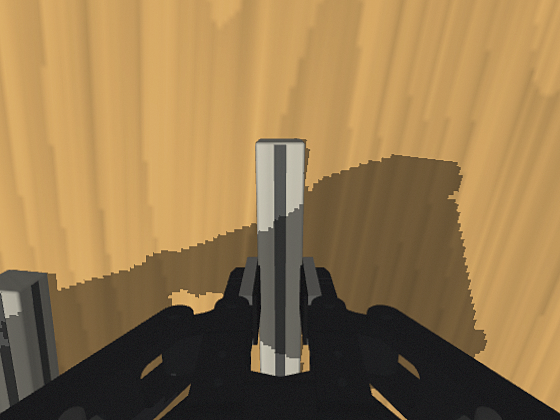

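The rail is gripped: it sits between the pads with its end at (281,140). Next I lift it.

{"name": "step_arm", "arguments": {"moves": [0,0,-0.02,0,1,0,0,-0.05,0,1,0,0,-0.09,0,1,0,0,-0.125,0,1,0,0,-0.14,0,1]}}

```text
clock: 3.0
position: [0.5909, 0.3429, 0.0922]
ee_rot: [0.001, 0.664, 0.748, 0.002]
contact_force: [-0.4, 0.4, -2.4]
width: 0.0178
```

```bash
python3 -c "
from h import *
go([.5443,.2533,.087],4.2)"
```

```text
t 3.0 pos [0.5909 0.3429 0.0922] jaw 6.75 F [-0.4  0.4 -2.4] w 0.0178 move [-0.167  -0.1136  0.0096] 0.0142
```

{"name": "step_arm", "arguments": {"moves": [-0.03,-0.02,0,0.005,1,-0.08,-0.055,0,0.01,1,-0.13,-0.09,0,0.014,1,-0.16,-0.108,0,0.014,1,-0.167,-0.114,0,0.014,1]}}

```text
clock: 3.5
position: [0.5415, 0.251, 0.0893]
ee_rot: [-0.0, 0.681, 0.732, -0.001]
contact_force: [-0.2, -0.4, -1.8]
width: 0.0174
```

{"name": "step_arm", "arguments": {"moves": [0,0,0,0,1,0,0,0,0,1]}}

```text
clock: 3.7
position: [0.5438, 0.2536, 0.0895]
ee_rot: [0.0, 0.68, 0.733, 0.001]
contact_force: [-0.7, -0.4, -1.7]
width: 0.0177
```

```bash
python3 -c "
from h import *
go([.5443,.2533,.087],4.2)
im,c=grab('top','top1'); sc,d=grab('scene','scene1')
a=cv2.resize(im[180:270,130:310],None,fx=4.4,fy=4.4,interpolation=cv2.INTER_CUBIC)[:296]
a=cv2.resize(im[195:262,130:310],None,fx=4.4,fy=4.4,interpolation=cv2.INTER_CUBIC)
b=cv2.resize(sc[130:250,230:430],None,fx=2.5,fy=2.5,interpolation=cv2.INTER_CUBIC)
o=np.zeros((a.shape[0]+b.shape[0],a.shape[1],3),np.uint8);o[:a.shape[0]]=a;o[a.shape[0]:,:b.shape[1]]=b
print(o.shape,a.shape);cv2.imwrite('pics/crop2.png',o)"
```

```text
t 3.7 pos [0.5438 0.2536 0.0895] jaw 4.24 F [-0.7 -0.4 -1.7] w 0.0177 move [-0.0006  0.001   0.005 ] 0.0002
(595, 792, 3) (295, 792, 3)
```

View pics/crop2.png

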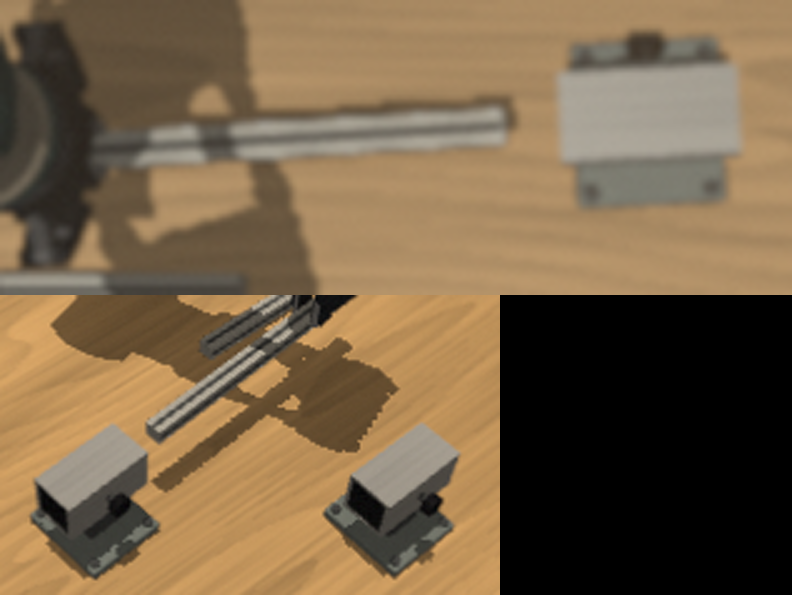

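The top crop shows the rail aligned with the tube mouth: its end is at (507,125), and the tube corners are at (558,70), (738,64), (741,153) and (562,162). In the scene crop the rail end's outer corner is near (147,428) on top and (160,441) at the bottom.

```bash
python3 -c "
from h import *
c=load('top1');d=load('scene1'); f=lambda p:(np.array(p,float)+.5)/4.4-.5+[130,195]
t=unproj(c,f([(558,70),(738,64),(741,153),(562,162)]),.1); m=t.mean(0); v=t[0]+t[3]-t[1]-t[2]; v/=np.linalg.norm(v); n=np.array([v[1],-v[0],0])
print('tube',m,np.degrees(np.arctan2(v[0],v[1])),np.linalg.norm(t[0]-t[1]))
r=unproj(c,f([(120,146),(505,126)]),.088); e=r[0]-r[1]; print('rail',r,np.degrees(np.arctan2(e[0],e[1])))
for p in r: print('along',(p-m)@v,'lat',(p-m)@n)
end=m+v*((r[1]-m)@v)+n*((r[1]-m)@n)
for z in (.078,.073,.068):
  q=proj(d,[[*(end+n*s)[:2],z+h] for s,h in((-.01,.01),(.01,.01),(.01,-.01),(-.01,-.01))]); print(z,((q-[230,130]+.5)*2.5-.5+[0,295]).round(0).tolist())
q=proj(d,[[*(m+n*s-v*.05)[:2],.075+h] for s,h in((-.025,.025),(.025,.025),(.025,-.025),(-.025,-.025))]); print('tube far end',((q-[230,130]+.5)*2.5-.5+[0,295]).round(0).tolist())
"
```

```text
tube [ 0.5677598  -0.06352189  0.1       ] -3.2567837404260955 0.10038907424509212
rail [[0.5451377  0.2330122  0.088     ]
 [0.55952005 0.01763537 0.088     ]] -3.820403245354107
along 0.29734035352692717 lat -0.0057391687290789875
along 0.08149429302381894 lat -0.0036158190686449085
0.078 [[142.0, 418.0], [156.0, 430.0], [155.0, 443.0], [142.0, 431.0]]
0.073 [[142.0, 422.0], [156.0, 433.0], [155.0, 446.0], [142.0, 434.0]]
0.068 [[142.0, 425.0], [156.0, 436.0], [155.0, 449.0], [142.0, 437.0]]
tube far end [[31.0, 477.0], [65.0, 509.0], [68.0, 539.0], [35.0, 507.0]]
```

{"name": "step_arm", "arguments": {"moves": [0,0.007,0,0,1,-0.02,0.007,0,0,1,-0.05,0.007,0,0,1,-0.09,0.006,0,0,1,-0.12,0.006,0,0,1]}}

```text
clock: 4.3
position: [0.5501, 0.1911, 0.0891]
ee_rot: [0.0, 0.681, 0.733, -0.0]
contact_force: [0.6, 0.4, -1.4]
width: 0.0178
```

```bash
python3 -c "
from h import *
e=np.array([.0663,-.9978]); print(np.array([.5473,.2538])+e*.2315)
go([*(np.array([.5473,.2538])+e*.2315),.0895],4)
sc,d=grab('scene','scene2')
cv2.imwrite('pics/crop3.png',cv2.resize(sc[150:250,220:350],None,fx=5,fy=5,interpolation=cv2.INTER_CUBIC))"
```

```text
[0.56264845 0.0228093 ]
t 4.3 pos [0.5501 0.1911 0.0891] jaw 4.21 F [ 0.6  0.4 -1.4] w 0.0178 move [-3.374e-01  3.000e-04 -6.000e-04] 0.0012
```

View pics/crop3.png

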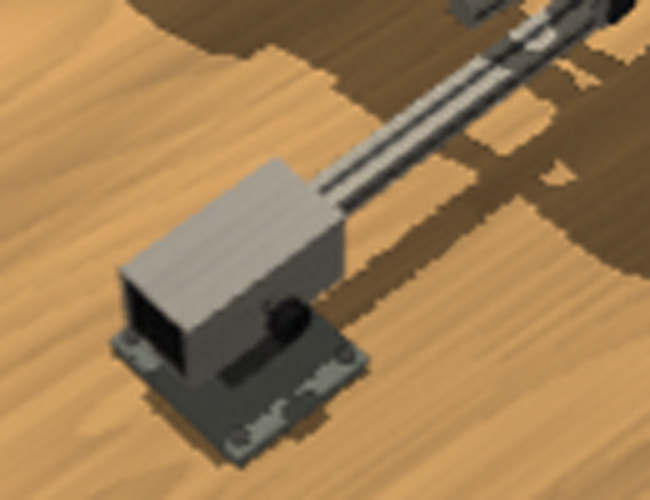

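The rail has entered the tube mouth at crop (330,195), and no force is building up. I keep feeding.

{"name": "step_arm", "arguments": {"moves": [-0.03,0,0,0,1,-0.06,0,0,0,1,-0.09,0,0,0,1,-0.12,0,0,0,1,-0.14,0,0,0,1]}}

```text
clock: 4.85
position: [0.5556, 0.1217, 0.0892]
ee_rot: [0.0, 0.681, 0.732, -0.0]
contact_force: [0.4, 0.2, -1.4]
width: 0.0174
```

```bash
python3 -c "
from h import *
go([.5626,.0228,.0895],4)"
```

```text
t 4.85 pos [0.5556 0.1217 0.0892] jaw 4.19 F [ 0.4  0.2 -1.4] w 0.0174 move [-0.1983 -0.0005 -0.0005] 0.001
```

{"name": "step_arm", "arguments": {"moves": [-0.04,0,0,0,1,-0.09,0,0,0,1,-0.14,0,0,0,1,-0.18,0,0,0,1,-0.198,0,0,0,1]}}

```text
clock: 5.35
position: [0.563, 0.0226, 0.0892]
ee_rot: [0.0, 0.681, 0.732, -0.0]
contact_force: [0.2, -0.2, -1.4]
width: 0.0176
```

{"name": "step_arm", "arguments": {"moves": [0,0,0,0,1,0,0,0,0,1]}}

```text
clock: 5.55
position: [0.5627, 0.025, 0.0892]
ee_rot: [-0.0, 0.681, 0.733, 0.0]
contact_force: [0.1, 0.1, -0.6]
width: 0.0178
```

```bash
python3 -c "
from h import *
go([.5626,.0228,.0895],4)
im,c=grab('top','top2'); sc,d=grab('scene','scene3')
a=cv2.resize(im[190:260,180:340],None,fx=4.4,fy=4.4,interpolation=cv2.INTER_CUBIC)
b=cv2.resize(sc[150:270,200:400],None,fx=2.4,fy=2.4,interpolation=cv2.INTER_CUBIC)
o=np.zeros((a.shape[0]+b.shape[0],a.shape[1],3),np.uint8);o[:a.shape[0]]=a;o[a.shape[0]:,:b.shape[1]]=b
print(o.shape,a.shape);cv2.imwrite('pics/crop4.png',o)"
```

```text
t 5.55 pos [0.5627 0.025  0.0892] jaw 4.2 F [ 0.1  0.1 -0.6] w 0.0178 move [-0.0043 -0.0005 -0.0007] 0.0011
(596, 704, 3) (308, 704, 3)
```

View pics/crop4.png

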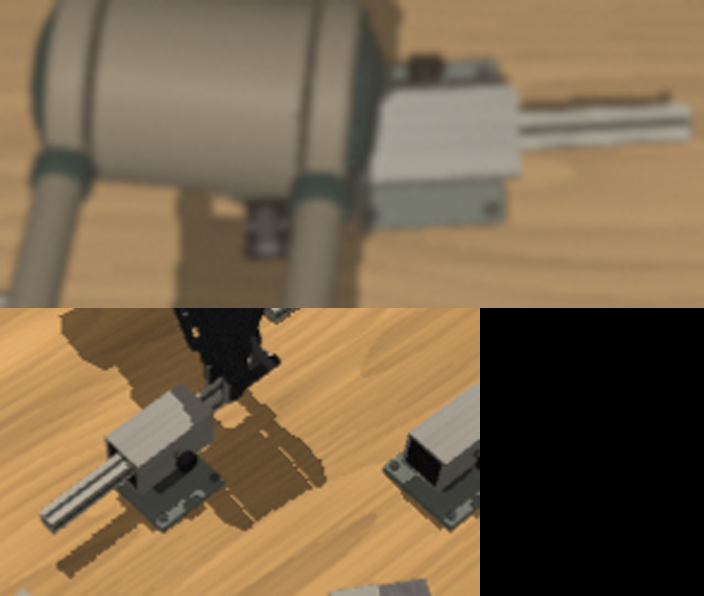

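The rail sticks out about 95 mm at the far end, crop (520→690,122). Next I lower it gently towards the bore floor.

{"name": "step_arm", "arguments": {"moves": [-0.003,0,0.005,0,1,-0.003,0,0.01,0,1,-0.003,0,0.014,0,1,-0.003,0,0.014,0,1]}}

```text
clock: 6.05
position: [0.5625, 0.0233, 0.0817]
ee_rot: [-0.0, 0.68, 0.733, -0.0]
contact_force: [0.4, 0.1, -1.5]
width: 0.0179
```

```bash
python3 -c "
from h import *
go([.5626,.0228,.0795],4)"
```

```text
t 6.05 pos [0.5625 0.0233 0.0817] jaw 4.25 F [ 0.4  0.1 -1.5] w 0.0179 move [-0.0011  0.0001  0.0044] 0.0014
```

{"name": "step_arm", "arguments": {"moves": [0,0,0.003,0,1,0,0,0.005,0,1,0,0,0.007,0,1,0,0,0.007,0,1]}}

```text
clock: 6.45
position: [0.5628, 0.023, 0.0786]
ee_rot: [-0.0, 0.681, 0.733, -0.0]
contact_force: [-0.3, -1.1, -2.6]
width: 0.0175
```

{"name": "step_arm", "arguments": {"moves": [0,0,0,0,0.4,0,0,0,0,0.2,0,0,0,0,0,0,0,0,0,-0.5,0,0,0,0,-0.5], "force": 20}}

```text
clock: 6.95
position: [0.563, 0.023, 0.0788]
ee_rot: [0.0, 0.681, 0.733, 0.0]
contact_force: [-0.8, -0.7, -0.1]
width: 0.0639
```

{"name": "step_arm", "arguments": {"moves": [0,0,0,0,-0.5,0,0,-0.02,0,-0.5,0,0,-0.08,0,-0.5,0,0,-0.16,0,-0.5,0,0,-0.24,0,-0.5]}}

```text
clock: 7.45
position: [0.5625, 0.0231, 0.2004]
ee_rot: [-0.0, 0.681, 0.733, -0.0]
contact_force: [0.4, -0.2, 0.2]
width: 0.0641
```

{"name": "step_arm", "arguments": {"moves": [0.08,0,-0.03,0,-0.5,0.16,0,-0.06,0,-0.5,0.24,0,-0.1,0,-0.5,0.32,0,-0.1,0,-0.5,0.4,0,-0.1,0,-0.5]}}

```text
clock: 7.95
position: [0.5482, 0.2241, 0.2507]
ee_rot: [0.001, 0.681, 0.733, 0.001]
contact_force: [0.3, 0.2, -1.0]
width: 0.0643
```

{"name": "step_arm", "arguments": {"moves": [0,0,0,0,-0.5,0,0,0,0,-0.5,0,0,0,0,-0.5]}}

```text
clock: 8.25
position: [0.5481, 0.2217, 0.249]
ee_rot: [0.0, 0.681, 0.733, -0.0]
contact_force: [0.4, 0.3, 0.2]
width: 0.0639
```

```bash
python3 -c "
from h import *
go([.5626,.3,.3],4)
im,c=grab('top','top3'); sc,d=grab('scene','scene4')
a=cv2.resize(im[180:270,180:400],None,fx=3.5,fy=3.5,interpolation=cv2.INTER_CUBIC)
b=cv2.resize(sc[120:270,130:400],None,fx=1.85,fy=1.85,interpolation=cv2.INTER_CUBIC)
o=np.zeros((a.shape[0]+b.shape[0],a.shape[1],3),np.uint8);o[:a.shape[0]]=a;o[a.shape[0]:,:b.shape[1]]=b
print(o.shape,a.shape);cv2.imwrite('pics/crop5.png',o)"
```

```text
t 8.25 pos [0.5481 0.2217 0.249 ] jaw 4.21 F [0.4 0.3 0.2] w 0.0639 move [ 0.1539  0.0404 -0.1021] 0.0012
(593, 770, 3) (315, 770, 3)
```

View pics/crop5.png

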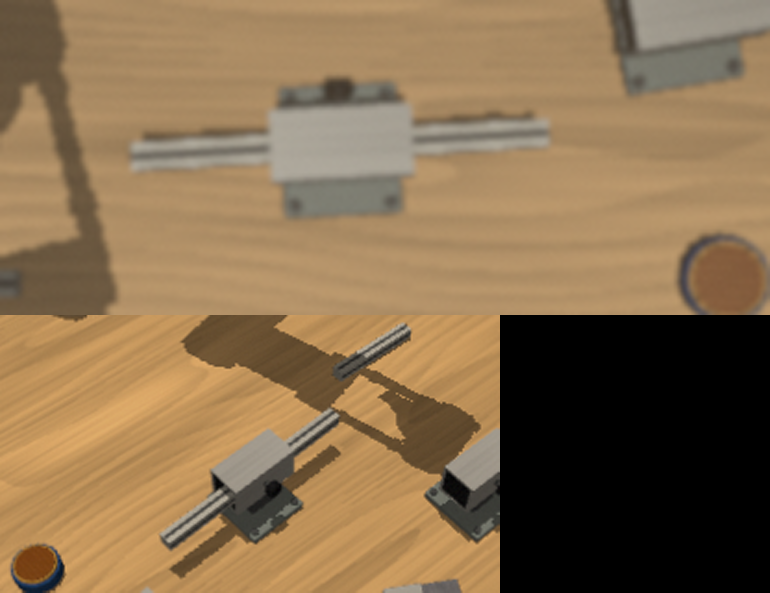

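The rail lies level in the tube, sticking out from (270→131) and (413→549) in the crop, which is about equal at both ends. The arm is clear, so I hand in.

```bash
python3 -c "
from h import *
print(job.sign_off())"
```

```text
the job is handed in; nothing more can be done
None
```

The long rail is fitted in the guide tube of the holder nearest the robot's base, and I handed the job in at about 8.4 s of the 38 s allowed. I gripped the rail about 88 mm from its middle, fed it in from the +y end, lowered it onto the bore floor, let go and backed the arm away.

- **Fit:** the last top and scene pictures show the rail lying straight in the tube. It sticks out about 139 and 136 crop pixels at the two ends, so its middle is within a few mm of the tube's centre.
- **Forces:** the wrist force peaked at about 7 N, when the fingertips touched the bench while closing on the rail, and stayed under 3 N during the insertion.
- **Bystanders:** the arm kept clear of the short rail and the flux tin. Both look undisturbed in the last picture, though I did not re-measure their positions.
- **Disagreements:**
  - The wrist and top cameras differed by about 3 mm on where the rail lay, so I lined up the rail and tube within a single camera's picture.
  - The gripper read 17.7 mm on the 20 mm rail; the grip held firm regardless.

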